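# Shim a rocking laboratory balance

### The job

The balance on the bench rocks because one of its four feet is short: the one at the far left corner seen from the robot, which lies next to the loose wooden wedge. With the fingertips only, slide the wedge along the bench, thin end first, under that foot until it is snug, so that the balance stands level and that corner no longer gives when pressed; do not pick anything up, shove the balance out of its place or disturb the other things. Finish while still holding a firm downward press (about 12 N) with the fingers on top of that corner of the balance, the wedge left alone.

Things in the scene. Friction and masses are not known exactly. Their poses are not given: they have to be found in the camera images.
- balance: White bench balance, loose, about 2.5 kg. Housing 220 (own x) x 200 (own y) x 45 mm, its underside 25 mm and its flat top 70 mm above the bench. Origin on the bench below the housing's centre; z up, x roughly away from the robot, y roughly to the robot's left. Four domed feet of radius 11 mm at own (+-85, +-80) mm; the one at (+85, +80) is short, the other three bear on the bench.
- pan (a point): Centre of the top of the balance's round blue pan, radius 62 mm, fixed to the housing, 82 mm above the bench.
- corner (a point): Where to press: point on the housing's flat top straight above the short foot, 70 mm above the bench when level; the housing's edges lie 25 mm beyond it in the balance's x and 20 mm in its y. Without the wedge, 2 to 5 N here tips this corner down 6 mm or more until the short foot lands; let go, the balance tips back level.
- foot (a point): Point on the bench straight below the short foot. The gap between this point and the foot is 6 to 10 mm, different each time. When the wedge fills the gap it stops against the foot: the push needed jumps from about 1 N to over 5 N, and pushing much harder shoves the balance.
- wedge: Plain light wooden wedge, loose on the bench, 70 g, 56 mm wide (own x), 110 mm long (own y); its top slopes evenly from 3 mm thick at the tip (-y end) to 20 mm at the back (+y end). Origin at the centre of its underside, z up. It starts about 130 mm out from the short foot on the balance's +y side, tip roughly towards the balance, up to 30 mm off line and 0.35 rad askew.
- wedge_tip (a point): Middle of the wedge's thin edge, on the bench. It goes in under the foot along the balance's own -y, the wedge's axes parallel to the balance's and its midline under the foot's centre; when snug, the tip is about 10 to 55 mm past the foot.
- wedge_back (a point): Middle of the lower edge of the wedge's upright back face, 56 mm wide and 20 mm high: the place to push.
- bottle: White plastic bottle, 68 mm diameter, 170 mm tall, origin at the centre of its underside; to be left alone.
- jar: White plastic jar, 80 mm diameter, 90 mm tall, origin at the centre of its underside; to be left alone.
- beaker: Clear plastic beaker, 68 mm diameter, 90 mm tall, origin at the centre of its underside; to be left alone.
- knife: Palette knife lying flat, 235 mm long, black handle and steel blade, 16 mm high, origin near its middle; to be left alone.
Not all that is in view belongs to the job. Several things look just like the wedge: the one meant starts farthest from the robot's base.

How it is judged (in metres and radians):
On the way:
1. the wedge's thin end has been slid under the short foot, the foot over the wedge's width (x of wedge in the frame of balance between 0.063 and 0.107 m and y of wedge in the frame of balance below 0.127 m and height (world z) of wedge below 0.01 m), for 0.2 s.
At the end, for the whole second after the job is handed in: Fingers press the balance with over 6 N; the untouched wedge carries the short foot (over 1.5 N, foot within 22 mm of its midline, tip 8 mm or more past the foot's centre); the corner top is 67.5 to 73.5 mm high; balance at rest, tilt under 0.03 rad, moved under 30 mm (contact force between the fingers and balance above 6 N and contact force between wedge and balance above 1.5 N and height (world z) of corner between 0.0675 and 0.0735 m and angle between balance's own z axis and vertical below 0.03 rad and linear speed of balance below 0.02 m/s and distance of balance from where it was at the start of the episode below 0.03 m and contact force between the fingers and wedge below 0.5 N and x of wedge in the frame of balance between 0.063 and 0.107 m and y of wedge in the frame of balance below 0.127 m); the arm keeps its last pose, push and grip.
It fails at once if the wedge is lifted off the bench (height (world z) of wedge above 0.02 m).
It fails at once if the balance is lifted or tipped up (height (world z) of balance above 0.02 m or angle between balance's own z axis and vertical above 0.16 rad).
It fails at once if the balance is shoved more than 40 mm out of its place (distance of balance from where it was at the start of the episode above 0.04 m).
It fails at once if the bottle, jar, beaker or palette knife is moved more than 20 mm (distance of any of bottle, jar, beaker, knife from where it was at the start of the episode above 0.02 m).
It also fails if it takes over 67 s, if anything falls off the work surface, if the arm or the gripper's body presses on something with over 40 N, if the wrist force passes 120 N, or if a joint passes its speed limit or range.

### The arm

A 6-joint arm with a two-finger parallel gripper is mounted at the origin on the work surface. World frame = base frame: x ahead of the robot, y to its left, z up, the work surface at z = 0. Lengths are in mm, angles in rad, forces in N, time in s.
With the tool pointing down it reaches from about 375 to 975 mm from the base axis. Payload 3.8 kg.
Tool frame: the origin (TCP) lies on the mounting face of the last link; the fingertips stand 173 mm ahead of it and the grasp point (between the pads) lies 155 mm ahead of it; z points along the fingers, y is the line along which they close (so a half turn about z gives the same grasp; the last joint's range is limited). The gripper opens to 85 mm and grips with 20 to 120 N. Pads are 22 mm wide; open, the fingers measure 114 mm over their backs; the gripper's body (76 mm by 85 mm) begins 54 mm behind the grasp point. The pads swing forward as they close: fully open they stand 13 mm farther back than shut.
Start: joints at [-1.254, 0.264, 1.604, -0, 1.274, -0.037], TCP at [233.859, -633.19, 404.68] pointing down, gripper open.
Joint ranges: [-2.63, 2.63], [-0.94, 2.18], [0.31, 2.57], [-1.31, 4.45], [0, 2.66], [-2.55, 2.55]. Speed limits (rad/s): [2.57, 2.57, 3.14, 3.14, 3.14, 3.14].

### API

Orientations are given as a unit quaternion [x, y, z, w].
In Python, from cell import move_ptp, move_l, set_joints, command_gripper, wait, inverse_kinematics, camera, camera_info, PlanningError, hand_in, find_in, place_of, read_time_s, read_joints, read_joint_vel, read_joint_efforts, read_ee_pos, read_tool_rot, read_wrist_force, read_wrist_torque, read_width, read_gripper_force gives the robot as it stands. The module is installed in compiled form; this text tells all that it offers. Calls block until the motion is done:
- move_ptp(position, orientation): joint-space move of the TCP to a pose.
- move_l(position, ori=None, v=150): straight line of the TCP; ori=None keeps the orientation; v is the mean speed in mm/s.
- set_joints(angles): joint-space move.
- command_gripper(opening, strength=None): opening from 0.0 (shut) to 1.0 (fully open); strength is the grip in N (None keeps the last); returns when the fingers have stopped.
- wait(seconds).
- inverse_kinematics(position, orientation): joint angles nearest the present ones, or None.
- camera(name): name is "scene" or "top"; returns the picture (384x512x3 uint8, blue, green, red); there is no depth.
- camera_info(name): a dict with "camera_matrix" (3x3 intrinsics, pixels), "k1" (the pictures are not rectified: a ray, as slopes to the right and down, at radius r is drawn at 1 + k1 r^2 times it, then the intrinsics apply), "T" (4x4, takes a point from camera to world coordinates). Camera axes: x right, y down, z forward; pixel columns grow to the right and rows downward; lengths in mm; the calibration is good to about 2 mm. A picture is of the moment at which its call begins. camera_info takes no time and is no camera call.
A pose or a line that the arm cannot do raises PlanningError and nothing moves.
- hand_in(): hands the job in; it is judged then, once.
Trained networks look in the newest picture that a camera, given by its name, has taken for a name from the list of things; names that differ only in an ending like _2 or _b are one class to them, and where a whole thing is asked for, a point or a joint stands for the part that bears it (a point fixed in the world has none). Each returns a list of dicts, best first, with "score" (0 to 1); they miss things now and then, are a little off and sometimes report something else, mostly with a low value. They report only what shows in the picture. A call takes as long as a camera call. They do not tell look-alikes from the thing itself.
- find_in(camera, label): "rect" ([left, top, width, height] in pixels, round what is visible of it).
- place_of(camera, label): "uv" ([column, row] in pixels: a listed point, or the origin of a listed thing).
Readings, each from a call of its own:
- read_time_s(): time.
- read_joints(): joint angles.
- read_joint_vel(): joint speeds.
- read_joint_efforts(): joint torques, N m.
- read_ee_pos(): TCP position.
- read_tool_rot(): TCP orientation.
- read_wrist_force(): force on the tool from outside, world axes, zero at the start.
- read_wrist_torque(): the same for the moment, N m.
- read_width(): opening from 0.0 (shut) to 1.0 (fully open).
- read_gripper_force(): force on a finger pad.
Only numpy, scipy, OpenCV 4.12 (cv2) and the standard library are available. Lean on these libraries where they do the work, as an engineer would, in place of code of your own. Each camera call takes 0.05 s, during which the arm holds its last target. There are 200 camera calls.

## Working session

There is one attempt and no reset: what is moved stays moved. The work goes in short steps, each a Python script; the robot and the scene stay as the last script left them, time stands still between calls to the robot, and variables do not carry over. Pictures are saved under pics/ and viewed, at most 10 in all, crops included, and the job is handed in when it is done.

```bash
mkdir -p pics; cat > h.py <<'E'
import numpy as np, cv2
from cell import *
def ray(cam,uv):
    i=camera_info(cam);K=np.array(i["camera_matrix"]);T=np.array(i["T"])
    d=np.array([(uv[0]-K[0,2])/K[0,0],(uv[1]-K[1,2])/K[1,1]])
    s=d.copy()
    for _ in range(30): s=d/(1+i["k1"]*(s@s))
    return T[:3,3],T[:3,:3]@np.array([s[0],s[1],1])
def at(cam,uv,z):
    o,d=ray(cam,uv);return (o+d*(z-o[2])/d[2])[:2]
def pix(cam,p):
    i=camera_info(cam);K=np.array(i["camera_matrix"]);T=np.array(i["T"])
    c=T[:3,:3].T@(np.array(p,float)-T[:3,3]);s=c[:2]/c[2];s=s*(1+i["k1"]*(s@s))
    return K[:2,:2]@s+K[:2,2]
E
python3 - <<'E'
from h import *
np.set_printoptions(precision=1,suppress=True)
for c in("top","scene"):
    im=camera(c);cv2.imwrite(f"pics/{c}0.png",im)
    print(c,np.array(camera_info(c)["T"]).tolist(),camera_info(c)["camera_matrix"])
    for l,z in(("balance",0),("pan",82),("corner",70),("foot",0),("wedge",0),("wedge_tip",0),("wedge_back",0),("bottle",0),("jar",0),("beaker",0),("knife",0)):
        for r in place_of(c,l)[:5]: print(l,round(r["score"],2),np.array(r["uv"]),at(c,r["uv"],z))
print(read_time_s(),read_tool_rot(),read_wrist_force())
E
```

```text
top [[-0.025780373255362456, -0.9981107231914941, 0.05577057113717545, 425.23243851146816], [-0.9996666964185403, 0.025816481899811967, -7.303395429757961e-05, 83.6884985928671], [-0.0013669039673635602, -0.055753865448677456, -0.9984436078522786, 1422.0142621446316], [0.0, 0.0, 0.0, 1.0]] [[385.2   0.  254.5]
 [  0.  385.2 195.1]
 [  0.    0.    1. ]]
balance 0.84 [291.7 197.7] [491.5 -53.5]
pan 0.77 [297.8 194.7] [497.5 -67.1]
corner 0.31 [378.6 217. ] [ 412.7 -348.6]
wedge 0.94 [241.7 177.7] [570.4 129.5]
wedge 0.87 [239.5 210.7] [448.4 140.5]
wedge 0.79 [208.1 241.1] [339.9 258.5]
wedge 0.72 [329.7 257.5] [ 268.7 -185.7]
wedge 0.67 [256.4 172.6] [588.   74.5]
wedge_tip 0.87 [238.  196.4] [501.4 144.8]
wedge_tip 0.79 [327.5 244.9] [ 314.8 -179.3]
wedge_tip 0.55 [256.7 169.9] [598.   73.2]
wedge_back 0.89 [346.  269.2] [ 224.8 -243.6]
wedge_back 0.79 [235.  228.2] [384.5 158.6]
wedge_back 0.78 [228.4 172.6] [590.7 178.4]
wedge_back 0.58 [212.8 231.5] [374.5 240.5]
bottle 0.75 [369.9 151.2] [ 656.9 -349.4]
jar 0.69 [150.4 206.7] [471.7 469. ]
beaker 0.92 [302.7 138.5] [ 711.2 -101.3
[... 669 characters left out ...]
 [209.9 140.2] [ 291.8 -193.7]
wedge 0.55 [250.4 231.9] [601.4 119.3]
wedge 0.16 [158.3 148.6] [ 410.9 -360.1]
wedge_tip 0.89 [270.1 213.7] [506.7 152.9]
wedge_tip 0.87 [330.9 176.5] [265.3 298.1]
wedge_tip 0.65 [236.  226.3] [601.4  64.8]
wedge_tip 0.61 [214.1 149.4] [ 326.8 -157.6]
wedge_back 0.95 [310.1 197.8] [386.4 259.1]
wedge_back 0.77 [284.2 190.3] [394.2 161.4]
wedge_back 0.73 [206.7 130.9] [ 253.6 -227.7]
wedge_back 0.72 [269.6 233.7] [581.1 182.3]
bottle 0.61 [121.1 199.7] [ 672.8 -364.3]
jar 0.96 [357.4 240.3] [483.8 468.6]
jar 0.69 [251.6 230.9] [596.1 121.5]
beaker 0.75 [173.2 233.3] [ 715.  -120.9]
knife 0.77 [157.  150.3] [ 420.3 -360.4]
1.2 [1.  0.2 0.  0. ] [-0.1  0.8  0.2]
```

View pics/top0.png

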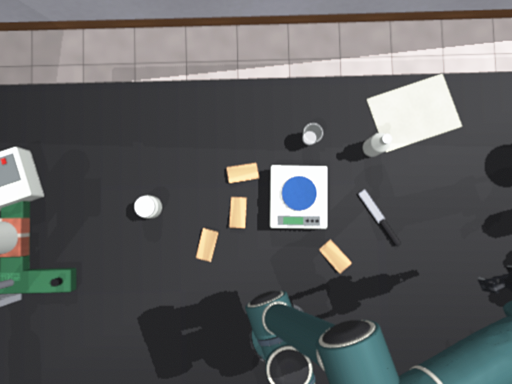

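View pics/scene0.png

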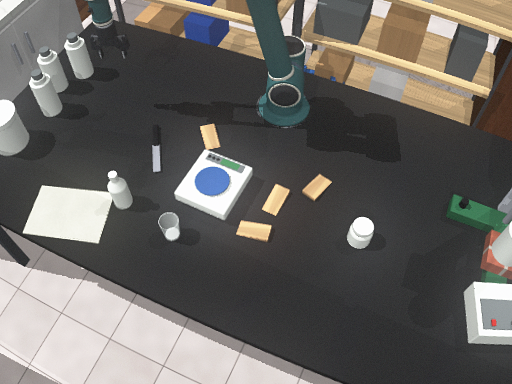

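The top view shows the balance at about (299,196) and the intended wedge at (242,173), its tip towards the balance at (257,171). Look-alike wedges lie at (238,212), (207,245) and (335,256). I'll fit box and wedge silhouettes in both views to get precise poses.

```bash
cat > fit.py <<'E'
from h import *
from scipy.optimize import minimize
def model(kind):
    if kind=="bal": return np.array([[x,y,z] for x in(-110,110) for y in(-100,100) for z in(25,70)],float)
    return np.array([[x,y,z] for x in(-28,28) for y,z in((-55,0),(-55,3),(55,0),(55,20))],float)
def place(kind,p):
    c,s=np.cos(p[2]),np.sin(p[2]);V=model(kind);return np.c_[V[:,0]*c-V[:,1]*s+p[0],V[:,0]*s+V[:,1]*c+p[1],V[:,2]]
def hull(kind,cam,p): return cv2.convexHull(np.array([pix(cam,v) for v in place(kind,p)],np.float32))
def soft(h):  # anti-aliased mask
    m=np.zeros((384*4,512*4),np.uint8);cv2.fillConvexPoly(m,np.round((h*4+1.5)*16).astype(np.int32),255,shift=4)
    return cv2.resize(m,(512,384),interpolation=cv2.INTER_AREA)/255.
def seg(im,kind,c):
    hsv=cv2.cvtColor(im,cv2.COLOR_BGR2HSV)
    m=(im.max(2)>95) if kind=="bal" else (hsv[...,1]>60)&(hsv[...,2]>85)&(hsv[...,0]<28)
    n,l,st,_=cv2.connectedComponentsWithStats(m.astype(np.uint8))
    u,v=int(c[0]),int(c[1]);w=l[v-3:v+4,u-3:u+4];k=np.bincount(w[w>0]).argmax()
    pts=cv2.findContours((l==k).astype(np.uint8),0,1)[0][0]
    out=np.zeros(m.shape,np.uint8);cv2.fillConvexPoly(out,cv2.convexHull(pts),1);return out.astype(float)
def fit(kind,p0,ims,centre=None):
    z=50 if kind=="bal" else 6
    M={c:seg(im,kind,pix(c,[p0[0],p0[1],z])) for c,im in ims.items()}
    f=lambda q:sum(np.abs(soft(hull(kind,c,[q[0],q[1],q[2]/100]))-M[c]).sum() for c in ims)
    best=min((minimize(f,[p0[0],p0[1],100*(p0[2]+d)],method="Nelder-Mead",options=dict(initial_simplex=[[p0[0],p0[1],100*(p0[2]+d)],[p0[0]+12,p0[1],100*(p0[2]+d)],[p0[0],p0[1]+12,100*(p0[2]+d)],[p0[0],p0[1],100*(p0[2]+d)+15]],xatol=.1,fatol=.1)) for d in(-.15,0,.15)),key=lambda r:r.fun)
    return np.array([best.x[0],best.x[1],best.x[2]/100]),best.fun,{c:M[c].sum() for c in M}
E
cat > a.py <<'E'
from fit import *
np.set_printoptions(precision=3,suppress=True)
ims={c:cv2.imread(f"pics/{c}0.png") for c in("top","scene")}
for kind,p0 in(("bal",[503,-65,0]),("wedge",[588,125,.1])):
    for s in(["top"],["scene"],["top","scene"]):
        p,e,a=fit(kind,p0,{c:ims[c] for c in s});print(kind,s,p,e,a)
        if kind=="bal":pb=p
        else:pw=p
o=[]
for c,(u,v) in(("top",(215,145)),("scene",(165,140))):
    im=cv2.resize(ims[c][v:v+110,u:u+130],None,fx=6,fy=6,interpolation=cv2.INTER_NEAREST) if 0 else cv2.resize(ims[c][v:v+110,u:u+130],None,fx=5,fy=5)
    for k,p,col in(("bal",pb,(0,0,255)),("wedge",pw,(0,255,0))):
        h=(hull(k,c,p)-[u,v]+.5)*5;cv2.polylines(im,[h.astype(np.int32)],True,col,1)
    o.append(im[:, :400] if 0 else cv2.resize(im,(400,338)))
cv2.imwrite("pics/fit0.png",np.hstack(o))
E
python3 a.py
```

```text
bal ['top'] [492.556 -71.732  -0.036] 140.58431372549018 {'top': np.float64(3766.0)}Traceback (most recent call last):
  File "a.py", line 6, in <module>
    p,e,a=fit(kind,p0,{c:ims[c] for c in s});print(kind,s,p,e,a)
          ~~~^^^^^^^^^^^^^^^^^^^^^^^^^^^^^^^
  File "fit.py", line 23, in fit
    best=min((minimize(f,[p0[0],p0[1],100*(p0[2]+d)],method="Nelder-Mead",options=dict(initial_simplex=[[p0[0],p0[1],100*(p0[2]+d)],[p0[0]+12,p0[1],100*(p0[2]+d)],[p0[0],p0[1]+12,100*(p0[2]+d)],[p0[0],p0[1],100*(p0[2]+d)+15]],xatol=.1,fatol=.1)) for d in(-.15,0,.15)),key=lambda r:r.fun)
  File "fit.py", line 23, in <genexpr>
    best=min((minimize(f,[p0[0],p0[1],100*(p0[2]+d)],method="Nelder-Mead",options=dict(initial_simplex=[[p0[0],p0[1],100*(p0[2]+d)],[p0[0]+12,p0[1],100*(p0[2]+d)],[p0[0],p0[1]+12,100*(p0[2]+d)],[p0[0],p0[1],100*(p0[2]+d)+15]],xatol=.1,fatol=.1)) for d in(-.15,0,.15)),key=lambda r:r.fun)
              ~~~~~~~~^^^^^^^^^^^^^^^^^^^^^^^^^^^^^^^^^^^^^^^^^^^^^^^^^^^^^^^^^^^^^^^^^^^^^^^^^^^^^^^^^^^^^^^^^^^^^^^^^^^^^^^^^^^^^^^^^^^^^^^^^^^^^^^^^^^^^^^^^^^^^^^^^^^^^^^^^^^^^^^^^^^^^^
[... 328 characters left out ...]
0],q[1],q[2]/100]))-M[c]).sum() for c in ims)
               ~~~^^^^^^^^^^^^^^^^^^^^^^^^^^^^^^^^^^^^^^^^^^^^^^^^^^^^^^^^^^^^^^^^^^^^^^^^^
  File "fit.py", line 22, in <genexpr>
    f=lambda q:sum(np.abs(soft(hull(kind,c,[q[0],q[1],q[2]/100]))-M[c]).sum() for c in ims)
                               ~~~~^^^^^^^^^^^^^^^^^^^^^^^^^^^^^
  File "fit.py", line 8, in hull
    def hull(kind,cam,p): return cv2.convexHull(np.array([pix(cam,v) for v in place(kind,p)],np.float32))
                                                          ~~~^^^^^^^
  File "h.py", line 12, in pix
    i=camera_info(cam);K=np.array(i["camera_matrix"]);T=np.array(i["T"])
ValueError: time passes only in moves, steps and waits
```

```bash
sed -i 's/^from cell import \*/from cell import *\nimport cell, functools\ncamera_info=functools.lru_cache(cell.camera_info)/' h.py; python3 a.py
```

```text
bal ['top'] [492.556 -71.732  -0.036] 140.58431372549018 {'top': np.float64(3766.0)}
bal ['scene'] [495.229 -71.187  -0.036] 1265.4745098039214 {'scene': np.float64(4721.0)}
bal ['top', 'scene'] [494.427 -71.802  -0.036] 1410.686274509804 {'top': np.float64(3766.0), 'scene': np.float64(4721.0)}
wedge ['top'] [589.863 127.999   0.137] 113.04705882352943 {'top': np.float64(589.0)}
wedge ['scene'] [593.539 127.042   0.15 ] 58.423529411764704 {'scene': np.float64(582.0)}
wedge ['top', 'scene'] [592.239 127.499   0.146] 174.16470588235293 {'top': np.float64(589.0), 'scene': np.float64(582.0)}
```

View pics/fit0.png

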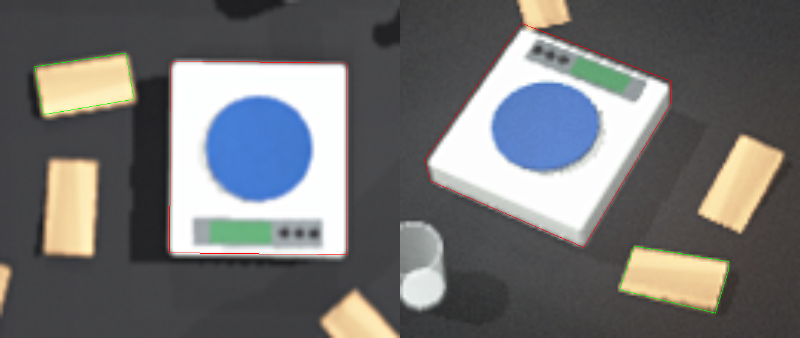

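The silhouettes match the picture in both views: balance at (494,-72), yaw -0.036, and wedge at (592,127), yaw 0.146. I'll push with two slightly spread fingers so the wedge squares itself against them.

```bash
cat >> h.py <<'E'
B=np.array([494.4,-71.8,-.036])
def b2w(x,y): c,s=np.cos(B[2]),np.sin(B[2]);return np.array([B[0]+c*x-s*y,B[1]+s*x+c*y])
def w2b(p):
    c,s=np.cos(B[2]),np.sin(B[2]);d=np.array(p[:2])-B[:2];return np.array([c*d[0]+s*d[1],-s*d[0]+c*d[1]])
def quat(a): return [np.cos(a/2),np.sin(a/2),0,0]
def F(n=4):
    r=[]
    for _ in range(n): r.append(read_wrist_force());wait(.02)
    f=np.mean(r,0);c,s=np.cos(B[2]),np.sin(B[2]);return np.array([c*f[0]+s*f[1],-s*f[0]+c*f[1],f[2]])
E
python3 - <<'E'
from h import *
np.set_printoptions(precision=3,suppress=True)
print(read_time_s())
p=b2w(88,290);q=None
for a in(B[2]+np.pi/2,B[2]-np.pi/2):
    j=inverse_kinematics([*p,404],quat(a));print(a,j)
    if j is not None and abs(j[5])<2.2 and (q is None or abs(j[5])<abs(jb[5])): q,jb=a,j
open("q.txt","w").write(str(q));Q=quat(q)
command_gripper(.3,40)
move_ptp([*p,404],Q);move_l([*p,220],v=300);move_l([*p,179],v=100)
wait(.2);f0=F(8);print("f0",f0,read_width(),read_time_s())
for y in np.arange(285,254,-5):
    move_l([*b2w(88,y),179],v=60);print(y,F()-f0)
print(read_time_s())
for c in("top","scene"):cv2.imwrite(f"pics/{c}1.png",camera(c))
from fit import *
for s in("top","scene"):
    try:
        w,e,a=fit("wedge",[*b2w(88,190),-.036],{s:cv2.imread(f"pics/{s}1.png")});print(s,w,e,a,w2b(w),w[2]-B[2])
    except Exception as ex:print(ex)
o=[cv2.resize(cv2.imread(f"pics/{c}1.png")[v:v+110,u:u+130],(400,338)) for c,(u,v) in(("top",(195,120)),("scene",(185,150)))]
cv2.imwrite("pics/c1.png",np.hstack(o))
E
```

```text
1.2
1.5347963267948965 [ 0.308  0.181  1.705 -0.     1.255  0.344]
-1.6067963267948966 None
f0 [ 0.076 -0.317 -0.025] 0.3001528687504384 6.675
285 [-0.255  0.935 -0.021]
280 [ 0.166  0.234 -0.089]
275 [-0.231  0.322  0.117]
270 [-0.712  0.192  0.01 ]
265 [-0.208  0.372 -0.2  ]
260 [-0.046  0.312 -0.121]
255 [-0.345  0.621 -0.362]
8.8917
top [588.256  80.299  -0.016] 223.50980392156862 {'top': np.float64(304.0)} [ 88.321 155.379] 0.020195887870046735
scene [590.695  99.73    0.071] 99.37647058823529 {'scene': np.float64(466.0)} [ 90.059 174.885] 0.10715606604541919
```

View pics/c1.png

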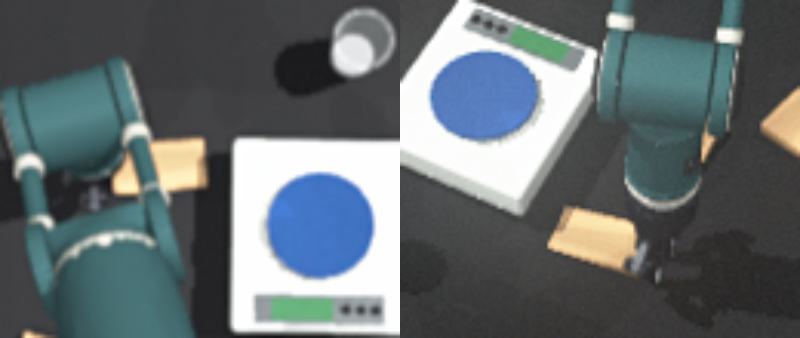

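The wedge now looks square to the balance, and its tip edge shows in the top view at about (262,172.5). I'll check its lateral position from the visible tip edge, then go on pushing.

```bash
python3 - <<'E'
from h import *
np.set_printoptions(precision=2,suppress=True)
im=cv2.imread("pics/top1.png");h=cv2.cvtColor(im,cv2.COLOR_BGR2HSV)
m=(h[...,1]>60)&(h[...,2]>85)&(h[...,0]<28)
vs,us=np.nonzero(m[150:195,248:268]);
P=np.array([w2b(at("top",(u+248,v+150),5)) for u,v in zip(us,vs)])
print(len(P),"px size 3.6; y min",P[:,1].min())
for lo in range(130,180,5):
    s=P[(P[:,1]>=lo)&(P[:,1]<lo+5)]
    if len(s):print(lo,s[:,0].min(),s[:,0].max(),s[:,0].min()/2+s[:,0].max()/2,len(s))
E
```

```text
234 px size 3.6; y min 128.69562873045302
130 60.42853008895259 116.14238632714121 88.2854582080469 16
135 60.354087251227455 116.10531157041393 88.2296994108207 24
140 56.61107084059856 119.79098243728177 88.20102663894016 27
145 56.57382918197716 115.99403354333299 86.28393136265507 16
150 56.49933291221547 115.956922977002 86.22812794460873 31
155 56.46207831827339 115.91980347954797 86.19094089891068 18
160 56.424819429765634 115.84553772542588 86.13517857759575 17
165 52.64551049667786 115.80839148586627 84.22695099127206 33
170 52.60823211566114 115.73407232461349 84.17115222013732 17
175 56.275741102439035 115.69689942010216 85.98632026127059 16
```

```bash
cat > push.py <<'E'
from h import *
import sys
np.set_printoptions(precision=2,suppress=True)
y=255;x=88;f0=np.array([.07,.1,0])
while y>143:
    y-=5 if y>196 else 1.5
    x=max(86.5,x-.1)
    move_l([*b2w(x,y),179],v=50 if y>196 else 25);f=F(3)-f0
    if y<200 or f[1]>1.5: print(round(y,1),f,w2b(read_ee_pos()))
    if f[1]>4.5: break
wait(.3);print("end",y,F(8)-f0,read_time_s())
for c in("top","scene"):cv2.imwrite(f"pics/{c}2.png",camera(c))
o=[cv2.resize(cv2.imread(f"pics/{c}2.png")[v:v+110,u:u+130],(400,338)) for c,(u,v) in(("top",(215,120)),("scene",(175,140)))]
cv2.imwrite("pics/c2.png",np.hstack(o))
E
python3 push.py
```

```text
195 [-0.05 -0.42 -0.13] [ 86.78 194.88]
193.5 [-0.01 -0.28  0.35] [ 86.68 193.48]
192.0 [-0.19 -0.01 -0.07] [ 86.58 191.95]
190.5 [ 0.09 -0.24 -0.13] [ 86.5  190.43]
189.0 [-0.23 -0.25  0.33] [ 86.49 188.92]
187.5 [-0.12  0.06 -0.04] [ 86.49 187.44]
186.0 [-0.21  0.1   0.41] [ 86.48 185.93]
184.5 [-0.2  -0.59  0.2 ] [ 86.49 184.43]
183.0 [ 0.27 -0.34  0.1 ] [ 86.5  182.93]
181.5 [-0.19  0.46  0.04] [ 86.5  181.44]
180.0 [-0.07 -0.15  0.07] [ 86.48 179.92]
178.5 [ 0.1  -0.06  0.06] [ 86.5  178.41]
177.0 [-0.2  -0.23  0.12] [ 86.52 176.94]
175.5 [ 0.09 -0.73  0.3 ] [ 86.49 175.41]
174.0 [0.13 0.16 0.2 ] [ 86.49 173.94]
172.5 [ 0.15 -0.21 -0.18] [ 86.51 172.42]
171.0 [-0.07 -0.45 -0.  ] [ 86.47 170.91]
169.5 [ 0.33 -0.19 -0.58] [ 86.5  169.42]
168.0 [-0.14 -0.03 -0.22] [ 86.5  167.92]
166.5 [ 0.24  0.05 -0.41] [ 86.48 166.45]
165.0 [0.11 0.03 0.49] [ 86.49 164.92]
163.5 [ 0.06  0.26 -0.8 ] [ 86.52 163.48]
162.0 [ 0.17  2.09 -0.32] [ 86.49 162.15]
160.5 [-0.46  4.19 -0.84] [ 86.49 160.69]
159.0 [-0.56  4.9  -0.66] [ 86.5  159.29]
end 159.0 [ 0.29  4.86 -0.46] 20.325
```

View pics/c2.png

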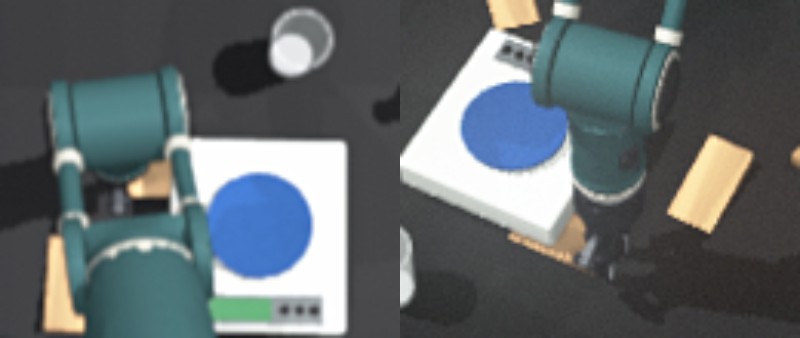

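The push force jumped at y'≈161 mm to 4.9 N, so the wedge is snug with its tip about 42 mm past the foot. I'll back off, check, and go above the corner.

```bash
python3 - <<'E'
from h import *
from fit import *
np.set_printoptions(precision=3,suppress=True)
Q=quat(float(open("q.txt").read()))
move_l([*b2w(86.5,200),179],v=80);move_l([*b2w(86.5,230),300],v=200)
command_gripper(0.0,40)
for c in("top","scene"):cv2.imwrite(f"pics/{c}3.png",camera(c))
print(read_time_s(),read_wrist_force())
for s in("top","scene"):
    try:print(s,fit("bal",B,{s:cv2.imread(f"pics/{s}3.png")}))
    except Exception as e:print(e)
o=[cv2.resize(cv2.imread(f"pics/{c}3.png")[v:v+110,u:u+130],(400,338)) for c,(u,v) in(("top",(215,120)),("scene",(175,140)))]
for i,(c,(u,v)) in enumerate((("top",(215,120)),("scene",(175,140)))):
    for k,p,col in(("bal",B,(0,0,255)),("wedge",[*b2w(86.5,93),B[2]],(0,255,0))):
        h=(hull(k,c,p)-[u,v]+.5)*400/130;cv2.polylines(o[i],[h.astype(np.int32)],True,col,1)
cv2.imwrite("pics/c3.png",np.hstack(o))
E
```

```text
22.3333 [-0.581  0.17  -0.066]
top (array([-37.389, -17.502,  -1.668]), np.float64(20750.156862745098), {'top': np.float64(24827.0)})
scene (array([485.555,  32.74 ,  -0.425]), np.float64(3748.3882352941173), {'scene': np.float64(7340.0)})
```

View pics/c3.png

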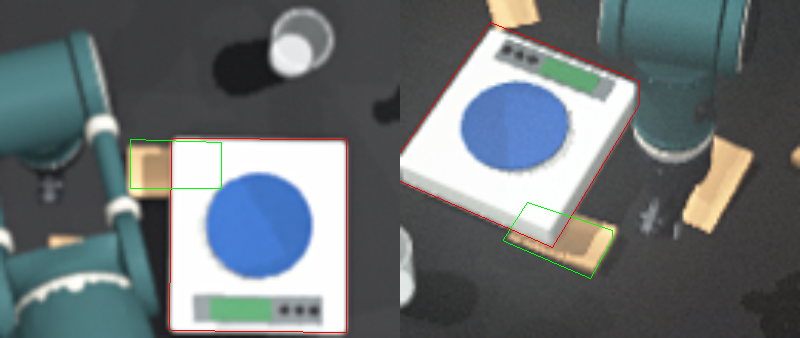

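In the top view the balance sits where it started. The wedge lies under its far-left corner, visible at crop (130–170, 146–196), about 8 mm nearer the robot than the drawn outline but within tolerance. Next is the press.

```bash
python3 - <<'E'
from h import *
np.set_printoptions(precision=2,suppress=True)
im=cv2.imread("pics/top3.png");h=cv2.cvtColor(im,cv2.COLOR_BGR2HSV)
m=(h[...,1]>60)&(h[...,2]>60)&(h[...,0]<28)
vs,us=np.nonzero(m[160:190,254:272])
P=np.array([w2b(at("top",(u+254,v+160),13)) for u,v in zip(us,vs)])
for lo in range(100,165,8):
    s=P[(P[:,1]>=lo)&(P[:,1]<lo+8)]
    if len(s):print(lo,s[:,0].min(),s[:,0].max(),s[:,0].min()/2+s[:,0].max()/2,len(s))
Q=quat(float(open("q.txt").read()));p=b2w(85,80)
move_l([*b2w(85,150),300],v=200);move_l([*p,260],v=150);move_l([*p,246],v=60)
wait(.2);f0=F(8);print("f0",f0,read_time_s())
z=246
while z>235:
    z-=.7;move_l([*p,z],v=20);f=F(4)-f0;print(round(z,1),f,read_ee_pos()[2])
    if f[2]>11.5:break
wait(.5);print(F(8)-f0,w2b(read_ee_pos()),read_ee_pos()[2],read_time_s())
for c in("top","scene"):cv2.imwrite(f"pics/{c}4.png",camera(c))
cv2.imwrite("pics/c4.png",np.hstack([cv2.resize(cv2.imread(f"pics/{c}4.png")[v:v+110,u:u+130],(400,338)) for c,(u,v) in(("top",(215,120)),("scene",(175,140)))]))
E
```

```text
100 45.1917577194495 104.26086711916705 74.72631241930827 34
108 45.11770942912475 107.84886264264088 76.48328603588281 35
116 45.04364707432104 107.81201975018146 76.42783341225126 36
124 44.96957072320178 107.73830883279606 76.35393977799892 36
132 44.85843010272839 107.66456446146098 76.2614972820947 43
140 48.46601764161484 107.59078670354545 78.02840217258014 40
148 59.48043968946013 103.78145126240082 81.63094547593047 13
f0 [ 0.04 -0.3  -0.31] 24.2833
245.3 [-0.16  0.29  0.1 ] 245.30410083010685
244.6 [0.07 0.34 0.3 ] 244.54165200631647
243.9 [0.2  0.12 0.43] 243.8594752638334
243.2 [-0.03 -0.05  0.66] 243.22131290415817
242.5 [-2.15  0.15  5.74] 243.063704791566
241.8 [-3.61  0.69  9.15] 242.98409466291736
241.1 [-5.05  0.23 12.8 ] 242.90823938555872
[-5.09  0.32 12.65] [85.18 80.04] 242.9381945507275 27.1333
```

View pics/c4.png

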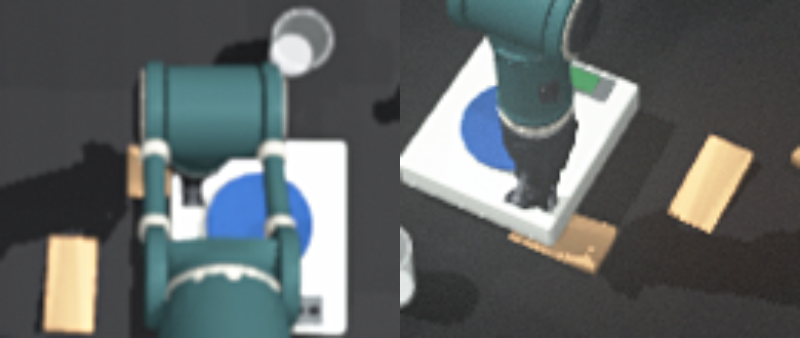

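The corner held at 69.9 mm under 12.7 N without giving. The wedge midline is about 8 mm off the foot (limit 22 mm) and the tip is about 42 mm past it.

```bash
python3 -c "
from h import *
print(hand_in(),read_wrist_force(),read_ee_pos())"
```

```text
the job is handed in; nothing more can be done
the job is handed in; nothing more can be done
```

The wedge is snug under the short foot, the corner held at about 70 mm under a 12.7 N press, and I handed the job in still pressing; the hand-in did not return a verdict.

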